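# Index the length stop of a liner-cutting cradle and bring the liner up to it

## Robot

A 6-joint arm with a two-finger parallel gripper is mounted at the origin on a cart in front of the work surface, level with it; the furniture and walls round the work are solid. World frame = base frame: x ahead of the robot, y to its left, z up, the work surface at z = 0. Lengths are in m, angles in rad, forces in N, time in s.
With the tool pointing down it reaches from about 0.325 to 0.775 m from the base axis. Payload 9.3 kg.
Tool frame: the origin (TCP) lies midway between the tips of the shut fingers; the grasp point (between the pads) lies 19 mm behind it; z points along the fingers, y is the line along which they close (so a half turn about z gives the same grasp; the last joint's range is limited). The gripper opens to 85 mm and grips with 20 to 120 N. Pads are 22 mm wide; open, the fingers measure 114 mm over their backs; the gripper's body (76 mm by 85 mm) begins 54 mm behind the grasp point. The pads swing forward as they close: fully open they stand 13 mm farther back than shut.
Start: joints at [1.195, 0.259, 0.021, 1.334, 0, 1.418], TCP at [0.122, 0.536, 0.231] pointing down, gripper open.
Joint ranges: [-3.04, 3.04], [-0.91, 1.82], [-1.04, 1.36], [-1.92, 1.95], [-1.52, 1.45], [-3.14, 3.14]. Speed limits (rad/s): [2.22, 2.22, 2.79, 3.14, 3.14, 3.14].

## Interface

Orientations are given as a unit quaternion [w, x, y, z].
In Python, from rig import arm gives the robot as it stands.
- The arm moves only by the shell command python3 -m handwheel 'ROWS' [OPENING] [FORCE]. ROWS is rows parted by semicolons, their numbers by spaces, 1 to 5 of them, each of 6 numbers: dx, dy, dz in m, then a rotation vector rx, ry, rz in rad; each row is the pose to reach, as a shift and turn from the pose commanded when the command began, along the tool's axes at that moment; what a row does not reach only later rows make up. A row lasts 1/8 s, in which the tool goes at most 0.0625 m and 0.188 rad, less where a joint would pass 70% of its speed; a pose out of reach is approached as far as the arm can. OPENING is the finger opening in m, set as the command begins (- or left out keeps the last). The fingers move at their own pace and stop on an object; FORCE is the grip in N (left out, the last holds). Time passes only in rows, so rows that do not move let the fingers close. It prints the time, the measured TCP pose, the force, the opening and the grip force at its end.
- arm.get_obs(): the state, without advancing time (a new reading comes with each control period).
- arm.grab_frame(name): name is "side" or "top"; returns the picture (400x640x3 uint8, red, green, blue); there is no depth.
- arm.get_calibration(name): a dict with "intrinsics" (3x3 intrinsics, pixels), "R" (3x3) and "t" (3): a world point X has camera coordinates R X + t. Camera axes: x right, y down, z forward; pixel columns grow to the right and rows downward; lengths in m; the calibration is good to about 2 mm. A picture is of the moment at which its call begins. get_calibration takes no time and is no camera call.
- arm.hand_in(): hands the job in; it is judged then, once.
The state is a dict: "clock": time; "joint_positions": joint angles; "joint_velocities": joint speeds; "effort": joint torques, N m; "position": TCP position; "orientation": TCP orientation; "wrist_force": force on the tool from outside, world axes, zero at the start; "torque": the same for the moment, N m; "finger_gap": finger opening in m; "grip_force": force on a finger pad.
Only numpy, scipy, OpenCV 4.12 (cv2) and the standard library are available. Lean on these libraries where they do the work, as an engineer would, in place of code of your own. Each camera call takes 0.05 s, during which the arm holds its last target. There are 200 camera calls.

## Task

Set the length stop of the liner-cutting cradle to its next longer length: pull the spring plunger's knob, move the stop one hole further away from the saw slot and let the pin snap fully home there, without forcing the pin against the index plates, which are only clamped. Then slide the white sample liner along the trough, through the saw guides, until its end gently touches the stop, and leave it lying there ready for the saw; do not push hard against the stop or disturb the tools lying around.

Things in the scene. Friction and masses are not known exactly. Their poses are not given: they have to be found in the camera images.
- cradle: liner-cutting cradle, fixed: grey 150 x 380 mm base plate, top at z = 12 mm, an aluminium V trough on its near side, an index rail on its far side. Origin under its middle; y runs along trough and rail, away from the saw slot; x from trough to rail. The tube axis in the trough is at x = -35, z = 52 mm; V plates up to z = 39 mm, y = -185 to 135 mm
- saw_slot (a point): middle of the saw slot on the tube axis, at y = -45 mm of the cradle; two pairs of upright guide plates form the slot, on both sides of the tube: 43 mm long along y, inner faces 61 mm apart, top at z = 87 mm
- start_hole (a point): mouth of the hole in which the pin starts, on the index rail (cradle x = 45, y = 45, z = 55 mm; axes as the cradle). The rail is topped by two steel index plates with holes for the pin, 0.8 mm play each side. The far plate is slotted and hand-clamped: its first hole is 31 to 48 mm beyond the start hole, not known closer: find it by feel. A pin pushed with over 30 N may shift it
- stop_slide (a joint): slide of the length stop along the rail, m: 0 = in the start hole, grows away from the saw slot (cradle +y), range -0.034 to 0.080; 3.5 N friction, stays where it is left; with the pin riding on a plate 6 to 8 N. A saddle, 62 mm across x, 40 mm along y, top at z = 70 mm, moved by its plunger knob
- plunger_lift (a joint): upward travel of plunger pin and knob, m: 0 = pin fully home in a hole, 0.008 = pin tip level with the plates' top (released there, the pin rides on the plate and drops into the next hole by itself), 0.011 = end of travel. A spring pulls it down, 8 N at 0, 13 N at the end
- knob (a point): middle of the plunger's black round pull knob: 24 mm diameter, 19 mm high (from 11 mm below to 8 mm above this point), 100 mm above the bench when the pin is home. Below it a 15 mm steel barrel rises 19 mm from the carriage's top. The point moves with knob and carriage. The knob is only lifted, not turned
- plunger: the plunger: knob and, fixed under it on the same axis, the steel pin, 8 mm diameter with a flat end, hidden in the carriage, 8 mm deep in the hole when home. Origin: on its axis, 100 mm below the middle of the knob
- stop_carriage: the carriage that carries plunger and stop. Origin: on the plunger's axis, at bench height; axes as the cradle
- stop_face (a point): centre of the stop's face that the liner's end shall touch: a steel disc, 38 mm diameter, on an arm of the carriage, in the trough, on the tube axis; the face looks towards the saw slot (-y of the cradle), 22 mm from the plunger's axis along y. Moves with the carriage; axes as the cradle
- liner: white plastic sample liner: closed tube, 50 mm diameter, 165 mm long, black plugs at its ends, 0.25 to 0.5 kg, lying loose in the V trough through the saw guides. Origin: middle of its axis; y along the axis towards the stop (the liner may roll)
- liner_end (a point): centre of the liner's end face that looks towards the stop
- liner_tail (a point): centre of the liner's other end face, on the far side of the saw slot from the stop; there the liner can be pushed along cradle +y (2 to 6 N)
- cutter: yellow snap-off knife, 160 x 19 x 15 mm, lying left of the cradle; stays there. Origin under its middle
- stopwatch: black and white stopwatch, 58 mm diameter, 15 mm high, left of the cradle; stays there. Origin under its middle
- marker: felt marker, 142 x 18 x 18 mm, lying right of the cradle; stays there. Origin under its middle

How it is judged:
On the way, in this order (a step that is already met when the one before it is completed fails the run):
1. the plunger is pulled until its pin is out of the first hole (value of joint plunger_lift above 0.0075 m), for 0.05 s.
2. the stop has moved one hole further from the saw slot and the pin has snapped fully home (value of joint plunger_lift below 0.0015 m and value of joint stop_slide between 0.028 and 0.051 m), for 0.2 s.
At the end, for the whole second after the job is handed in: pin fully home (within 1.5 mm) in the first hole of the far plate (carriage at 28 to 51 mm); liner in the trough in line with it, its end face within 2 mm of the stop face along the trough (centres within 5 mm), at rest, nothing held (all of step 2 and y of liner_end in the frame of stop_face between -0.002 and 0.002 m and distance between liner_end and stop_face below 0.005 m and angle between the y axis of liner and the y axis of cradle, either way round below 0.05 rad and linear speed of liner below 0.01 m/s); the robot touches nothing.
It fails at once if the pin is forced against an index plate with more than 30 N (contact force between plunger and cradle above 30 N).
It fails at once if the liner is pushed against the stop foot with more than 20 N (contact force between liner and stop_carriage above 20 N).
It fails at once if the cutter, marker or stopwatch beside the cradle is moved by more than 20 mm (distance of any of cutter, marker, stopwatch from where it was at the start of the episode above 0.02 m).
It also fails if it takes over 54 s, if anything falls off the work surface, if the arm or the gripper's body presses on something with over 40 N, if the wrist force passes 120 N, or if a joint passes its speed limit or range.

## Working session

There is one attempt and no reset: what is moved stays moved. The work goes in short steps, Python scripts to look and compute and a shell command to move; the robot and the scene stay as the last step left them, time stands still between calls to the robot, and variables do not carry over. Pictures are saved under pics/ and viewed, at most 10 in all, crops included, and the job is handed in when it is done.

```bash
mkdir -p pics
python3 - <<'E'
from rig import arm
import cv2
for n in("side","top"):
    cv2.imwrite(f"pics/{n}0.png",arm.grab_frame(n)[:,:,::-1]); c=arm.get_calibration(n); print(n,c)
print(arm.get_obs())
E
```

```text
side {'intrinsics': array([[452.67908404,   0.        , 311.21489026],
       [  0.        , 452.67908404, 199.15092216],
       [  0.        ,   0.        ,   1.        ]]), 'R': array([[ 6.70165361e-01,  7.42211765e-01,  2.90966972e-04],
       [ 6.39387288e-01, -5.77122873e-01, -5.08048310e-01],
       [-3.76911510e-01,  3.40662420e-01, -8.61328526e-01]]), 't': array([-0.4053169 , -0.25788905,  1.47774736])}
top {'intrinsics': array([[434.89400171,   0.        , 321.77432638],
       [  0.        , 434.89400171, 194.55297841],
       [  0.        ,   0.        ,   1.        ]]), 'R': array([[-0.02854101, -0.99927725,  0.02510764],
       [-0.99832388,  0.02723066, -0.05106782],
       [ 0.05034722, -0.02652308, -0.99837953]]), 't': array([0.07650599, 0.518303  , 1.08960147])}
{'clock': 0.1, 'joint_positions': array([ 1.19539658e+00,  2.59182441e-01,  2.08348991e-02,  1.33372884e+00,
       -2.68402721e-06,  1.41820734e+00]), 'joint_velocities': array([ 0.0019765 , -0.0025859 ,  0.00389722, -0.00073994, -0.00036311,
        0.00019621]), 'effort': array([ 4.86363773e-03, -5.56697381e+01,  3.45068371e+01,  1.16617786e-02,
       -1.83848301e-04, -2.57344738e-05]), 'position': array([0.12143771, 0.5361601 , 0.23070026]), 'orientation': array([-1.65712860e-04,  1.11175052e-01,  9.93800633e-01, -6.18206014e-04]), 'wrist_force': array([-0.39349211, -1.00121062, -0.80688537]), 'torque': array([ 0.00561558, -0.02504205,  0.05842906]), 'grip_force': 0.0, 'finger_gap': 0.0854218043376097}
```

View pics/top0.png

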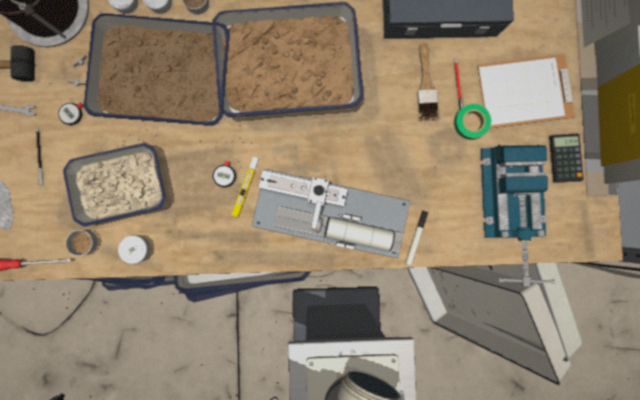

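View pics/side0.png

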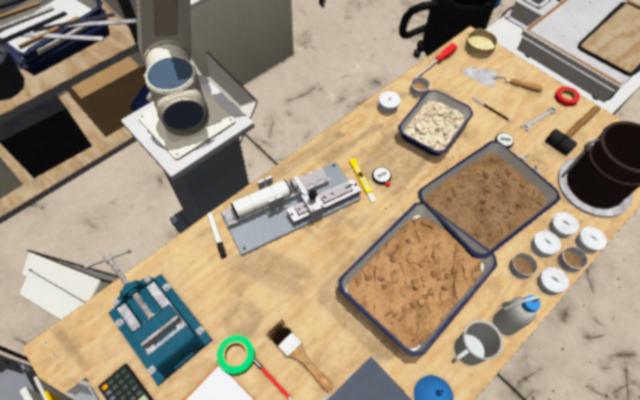

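The top view shows the cradle at about (330,215). The knob is at (319,187) and the liner spans (328–395, 218–250), with the stop foot on its left. Cutter and stopwatch are to the left and the marker to the right. I'll enlarge this area.

Run:
```python
import cv2,numpy as np
a=cv2.imread('pics/top0.png')[155:275,230:435]; b=cv2.imread('pics/side0.png')[145:260,200:405]
f=lambda i:cv2.resize(i,(780,290*780//780*1 if 0 else int(i.shape[0]*780/205)),interpolation=cv2.INTER_CUBIC)
cv2.imwrite('pics/ta.png',f(a));cv2.imwrite('pics/sa.png',f(b))
```

```text
(no output)
```

View pics/ta.png

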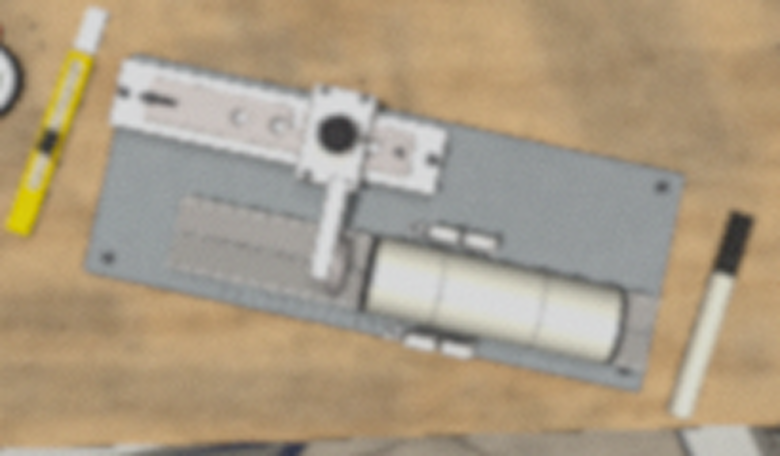

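View pics/sa.png

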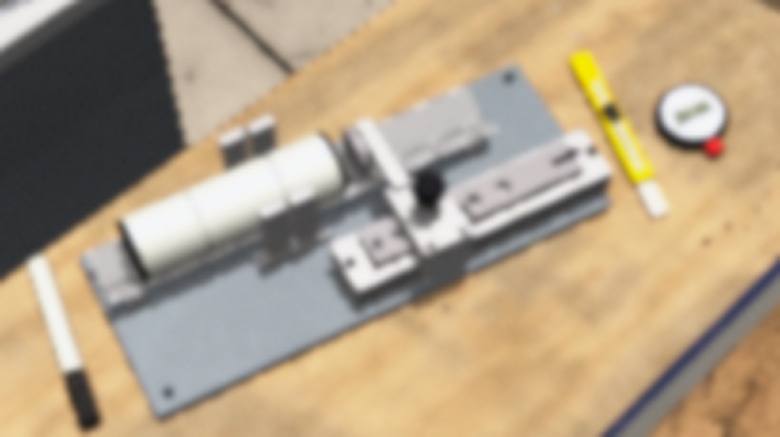

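The crops (scale 3.805) show plate corners at (130,55), (683,175), (638,390) and (85,270) in the top view. The knob is at (338,134) in the top view and (430,188) in the side view. Two far-plate holes are visible at (280,127) and (238,117).

```bash
cat > h.py <<'E'
from rig import arm
import numpy as np,cv2
C={n:arm.get_calibration(n) for n in("side","top")}
def ray(n,p):
    c=C[n];K=c["intrinsics"];R=c["R"];return -R.T@c["t"],R.T@np.linalg.solve(K,[p[0],p[1],1])
def onz(n,p,z):
    o,d=ray(n,p);return o+d*(z-o[2])/d[2]
def tri(a,b):
    A=[];y=[]
    for n,p in(("top",a),("side",b)):
        o,d=ray(n,p);d=d/np.linalg.norm(d);P=np.eye(3)-np.outer(d,d);A.append(P);y.append(P@o)
    return np.linalg.lstsq(np.vstack(A),np.hstack(y),rcond=None)[0]
def dark(n,box,img,th=70):
    x0,y0,x1,y1=box;m=(img[y0:y1,x0:x1].max(2)<th).astype(np.uint8)
    k,l,s,c=cv2.connectedComponentsWithStats(m);i=1+s[1:,4].argmax();return c[i]+[x0,y0],s[i]
E
python3 - <<'E'
from h import *
np.set_printoptions(precision=4,suppress=True)
s=780/205
T=lambda x,y:((x+.5)/s-.5+230,(y+.5)/s-.5+155); S=lambda x,y:((x+.5)/s-.5+200,(y+.5)/s-.5+145)
tc=[onz("top",T(*p),.012) for p in[(130,55),(683,175),(638,390),(85,270)]]
sc=[onz("side",S(*p),.012) for p in[(160,418),(82,258),(515,68)]]
print("top corners",np.array(tc),"mid",np.mean(tc,0)); print("side corners (farright,nearright,nearleft)",np.array(sc))
d=(tc[0]-tc[1]+tc[3]-tc[2])/2;yaw=np.arctan2(-d[0],d[1]);print("len",np.linalg.norm(d),"yaw",yaw)
M=np.mean(tc,0)
a=cv2.imread("pics/top0.png");b=cv2.imread("pics/side0.png")
kt,st=dark("top",(308,178,330,198),a);ks,ss=dark("side",(305,185,322,203),b)
print(kt,st,ks,ss);k=tri(kt,ks);print("knob",k,onz("top",kt,.104))
R=np.array([[np.cos(yaw),-np.sin(yaw)],[np.sin(yaw),np.cos(yaw)]])
print("knob in cradle",R.T@(k-M)[:2],"exp 45,45")
for nm,p,z in(("hole1",(280,127),.055),("hole2",(238,117),.055),("end",(368,272),.060),("tail",(617,327),.060),("stopface",(352,268),.06)):
    w=onz("top",T(*p),z);print(nm,w,R.T@(w-M)[:2])
for nm,p in(("tailside",(133,250)),):
    w=onz("side",S(*p),.052);print(nm,w,R.T@(w-M)[:2])
E
```

```text
top corners [[ 0.5888  0.207   0.012 ]
 [ 0.4987 -0.1599  0.012 ]
 [ 0.3568 -0.1243  0.012 ]
 [ 0.4469  0.2398  0.012 ]] mid [0.4728 0.0406 0.012 ]
side corners (farright,nearright,nearleft) [[ 0.502  -0.1604  0.012 ]
 [ 0.3598 -0.1243  0.012 ]
 [ 0.4514  0.236   0.012 ]]
len 0.37647362530119144 yaw -0.2417246613285332
[318.4255 189.8298] [ 7  9  8  7 47] [312.0566 194.2453] [ 4  5  7 10 53]
knob [0.5274 0.0722 0.1   ] [0.5268 0.0719 0.104 ]
knob in cradle [0.0454 0.0437] exp 45,45
hole1 [0.5353 0.1079 0.055 ] [0.0445 0.0802]
hole2 [0.5424 0.1345 0.055 ] [0.0451 0.1078]
end [0.4412 0.0544 0.06  ] [-0.034   0.0058]
tail [ 0.4017 -0.103   0.06  ] [-0.0346 -0.1565]
stopface [0.444  0.0645 0.06  ] [-0.0336  0.0163]
tailside [ 0.4017 -0.101   0.052 ] [-0.0352 -0.1546]
```

```bash
cat >> h.py <<'E'
from scipy.spatial.transform import Rotation as Ro
np.set_printoptions(precision=4,suppress=True)
YAW=-0.244
cy=np.array([-np.sin(YAW),np.cos(YAW),0]);cx=np.array([cy[1],-cy[0],0])
RT=np.column_stack([-cx,cy,[0,0,-1]])
def go(p):
    o=arm.get_obs();q=o["orientation"];R=Ro.from_quat([q[1],q[2],q[3],q[0]])
    print("shift",R.inv().apply(np.array(p)-o["position"]),"rot",(R.inv()*Ro.from_matrix(RT)).as_rotvec(),"F",o["wrist_force"],"Fcy",o["wrist_force"]@cy)
E
python3 -c "
from h import *
go([.5272,.0722,.170])"; python3 -m handwheel --help | head -20
```

```text
shift [-0.4983 -0.3628  0.0611] rot [-0.0013 -0.0002  0.0212] F [-0.3935 -1.0012 -0.8069] Fcy -1.0666163719097144Traceback (most recent call last):
ValueError: could not convert string to float: '--help'
```

```bash
python3 -m handwheel '-0.05 -0.036 0 0 0 0; -0.1 -0.072 0 0 0 0.02; -0.15 -0.109 0 0 0 0.02; -0.2 -0.145 0 0 0 0.02; -0.25 -0.181 0 0 0 0.021' 0.05 60
python3 -m handwheel '-0.05 -0.036 0 0 0 0; -0.1 -0.072 0 0 0 0; -0.15 -0.109 0 0 0 0; -0.2 -0.145 0 0 0 0; -0.24 -0.17 0.02 0 0 0'
python3 -m handwheel '0 0 0 0 0 0'
python3 -c "
from h import *
go([.5272,.0722,.120])"
```

```text
clock: 0.72
position: [0.3262, 0.303, 0.2312]
orientation: [0.0, 0.121, 0.993, 0.0]
wrist_force: [1.1, 0.5, -0.8]
finger_gap: 0.0498
grip_force: 0.0
clock: 1.35
position: [0.5191, 0.0795, 0.2118]
orientation: [0.001, 0.122, 0.992, 0.0]
wrist_force: [0.8, 0.9, 0.1]
finger_gap: 0.0499
grip_force: 0.0
clock: 1.48
position: [0.5183, 0.0792, 0.209]
orientation: [-0.002, 0.124, 0.992, -0.0]
wrist_force: [-0.9, -0.5, 0.2]
finger_gap: 0.0501
grip_force: 0.0
shift [-0.0107 -0.0045  0.089 ] rot [-0.0011 -0.0032 -0.0037] F [-0.9451 -0.5232  0.1696] Fcy -0.7360283558790778
```

```bash
python3 -m handwheel '-0.0105 -0.0045 0.03 0 0 0; -0.0105 -0.0045 0.07 0 0 0; -0.0105 -0.0045 0.1 0 0 0; -0.0105 -0.0045 0.1 0 0 0'
python3 -c "
from h import *
go([.5272,.0722,.079])
for n in C: cv2.imwrite(f'pics/{n}1.png',arm.grab_frame(n)[:,:,::-1])
a=cv2.imread('pics/top1.png')[155:235,270:380];b=cv2.imread('pics/side1.png')[130:240,250:390]
r=lambda i:cv2.resize(i,None,fx=360/i.shape[0],fy=360/i.shape[0],interpolation=cv2.INTER_CUBIC)
cv2.imwrite('pics/c1.png',cv2.resize(np.hstack([r(a),r(b)]),(790,300)))"
```

```text
clock: 1.98
position: [0.5246, 0.0755, 0.1098]
orientation: [-0.002, 0.121, 0.993, -0.0]
wrist_force: [-0.7, 0.2, -0.4]
finger_gap: 0.0497
grip_force: 0.0
shift [-0.0035 -0.0025  0.0308] rot [-0.0008 -0.0042  0.0009] F [-0.7131  0.1546 -0.3831] Fcy -0.022222142062750118
```

View pics/c1.png

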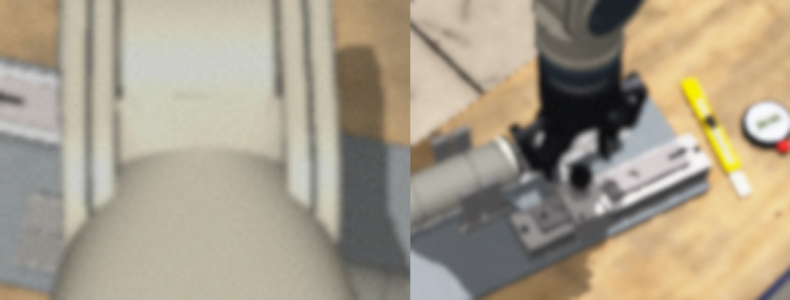

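Side view: the knob at (580,178) lies below the gripper and the path down is free. The top view is blocked by the arm.

```bash
python3 -m handwheel '-0.0035 -0.0025 0 0 0 0; -0.0035 -0.0025 0.015 0 0 0; -0.0035 -0.0025 0.0305 0 0 0; -0.0035 -0.0025 0.0305 0 0 0'
python3 -c "
from h import *
go([.5272,.0722,.079])"
```

```text
clock: 2.58
position: [0.5283, 0.0715, 0.0795]
orientation: [-0.001, 0.122, 0.993, -0.0]
wrist_force: [-1.2, -0.8, 0.4]
finger_gap: 0.05
grip_force: 0.0
shift [0.0012 0.0004 0.0006] rot [-0.0005 -0.0022 -0.    ] F [-1.2423 -0.8174  0.43  ] Fcy -1.093343938342208
```

```bash
python3 -m handwheel '0 0 0 0 0 0; 0 0 0 0 0 0; 0 0 0 0 0 0;0 0 0 0 0 0' 0.027 20
python3 -m handwheel '0 0 0 0 0 0; 0 0 0 0 0 0; 0 0 0 0 0 0;0 0 0 0 0 0' 0.022 20
python3 -c "
from h import *
go([.5272,.0722,.079])"
```

```text
clock: 3.08
position: [0.5295, 0.0718, 0.0812]
orientation: [0.0, 0.121, 0.993, 0.0]
wrist_force: [0.4, 2.5, 1.3]
finger_gap: 0.0273
grip_force: 1.5
clock: 3.58
position: [0.5297, 0.0724, 0.0814]
orientation: [0.001, 0.121, 0.993, 0.001]
wrist_force: [1.3, 6.7, 3.3]
finger_gap: 0.023
grip_force: 19.5
shift [ 0.0023 -0.0008  0.0024] rot [0.0021 0.0011 0.0009] F [1.2705 6.6924 3.2836] Fcy 6.801095684534172
```

```bash
python3 -m handwheel '0 0.0006 0 0 0 0; 0 0.0006 0 0 0 0'
python3 -m handwheel '0 0 0 0 0 0; 0 0 0 0 0 0' - 60
python3 -c "
from h import *
go([.5272,.0722,.079])"
```

```text
clock: 3.82
position: [0.5297, 0.0725, 0.0813]
orientation: [0.001, 0.121, 0.993, 0.0]
wrist_force: [1.7, 3.9, 5.5]
finger_gap: 0.0227
grip_force: 19.6
clock: 4.08
position: [0.5297, 0.0725, 0.0814]
orientation: [0.001, 0.121, 0.993, 0.0]
wrist_force: [0.7, 4.5, 6.1]
finger_gap: 0.0229
grip_force: 26.2
shift [ 0.0023 -0.0009  0.0024] rot [0.001  0.0011 0.0005] F [0.7314 4.5217 6.1341] Fcy 4.564481123453763
```

```bash
python3 -m handwheel '0 0.0004 0 0 0 0; 0 0.0004 0 0 0 0' 0.012 60
python3 -m handwheel '0 0 -0.002 0 0 0; 0 0 -0.004 0 0 0; 0 0 -0.006 0 0 0;0 0 -0.0075 0 0 0;0 0 -0.0075 0 0 0'
python3 -c "
from h import *
go([.5272,.0722,.079])"
```

```text
clock: 4.32
position: [0.5297, 0.0726, 0.0815]
orientation: [0.001, 0.122, 0.993, 0.0]
wrist_force: [-1.4, 3.1, 7.6]
finger_gap: 0.0213
grip_force: 58.3
clock: 4.95
position: [0.5294, 0.0725, 0.0872]
orientation: [-0.0, 0.122, 0.993, 0.0]
wrist_force: [4.3, 2.5, -10.8]
finger_gap: 0.0214
grip_force: 59.2
shift [ 0.0021 -0.0009  0.0083] rot [-0.0001 -0.001   0.0002] F [  4.2993   2.46   -10.8194] Fcy 3.42581010604514
```

```bash
python3 -m handwheel '0 0 -0.0015 0 0 0; 0 0 -0.003 0 0 0; 0 0 -0.004 0 0 0;0 0 -0.004 0 0 0'
python3 -c "
from h import *
go([.5272,.0722,.079])"
```

```text
clock: 5.45
position: [0.5293, 0.0724, 0.091]
orientation: [-0.001, 0.122, 0.993, -0.0]
wrist_force: [5.1, 2.5, -12.8]
finger_gap: 0.0218
grip_force: 59.1
shift [ 0.002  -0.0007  0.012 ] rot [-0.0004 -0.0012  0.0001] F [  5.0691   2.5134 -12.8179] Fcy 3.663522762697533
```

```bash
python3 -m handwheel '0 0.004 0 0 0 0; 0 0.008 0 0 0 0; 0 0.008 0 0 0 0'
python3 -c "
from h import *
go([.5272,.0722,.079])"
```

```text
clock: 5.82
position: [0.531, 0.0793, 0.0908]
orientation: [-0.001, 0.122, 0.993, -0.001]
wrist_force: [3.7, -2.4, -12.4]
finger_gap: 0.0214
grip_force: 59.3
shift [ 0.002  -0.0078  0.0118] rot [-0.0026 -0.0015 -0.0005] F [  3.7346  -2.3786 -12.4459] Fcy -1.405964300580021
```

```bash
python3 -m handwheel '0 0.005 0 0 0 0; 0 0.01 0 0 0 0; 0 0.015 0 0 0 0; 0 0.02 0 0 0 0; 0 0.0203 0 0 0 0'
python3 -m handwheel '0 0 0 0 0 0'
python3 -c "
from h import *
go([.5272,.0722,.079])"
```

```text
clock: 6.45
position: [0.5359, 0.0989, 0.0907]
orientation: [-0.001, 0.122, 0.993, -0.001]
wrist_force: [4.8, -4.1, -12.2]
finger_gap: 0.0216
grip_force: 59.3
clock: 6.58
position: [0.5359, 0.0989, 0.0907]
orientation: [-0.001, 0.122, 0.993, -0.001]
wrist_force: [4.8, -3.0, -13.6]
finger_gap: 0.0212
grip_force: 59.3
shift [ 0.002  -0.0279  0.0118] rot [-0.0028 -0.0016 -0.0006] F [  4.8156  -2.9619 -13.5858] Fcy -1.7108303949029782
```

```bash
python3 -m handwheel '0 0 0.0008 0 0 0; 0 0 0.0016 0 0 0; 0 0 0.0022 0 0 0; 0 0 0.0022 0 0 0'
python3 -c "
from h import *
go([.5272,.0722,.079])"
```

```text
clock: 7.08
position: [0.536, 0.0989, 0.0896]
orientation: [-0.0, 0.122, 0.993, -0.001]
wrist_force: [1.0, -5.3, -6.9]
finger_gap: 0.0215
grip_force: 59.9
shift [ 0.0021 -0.028   0.0107] rot [-0.0023 -0.0004 -0.0007] F [ 1.045  -5.2839 -6.8746] Fcy -4.874961625215126
```

```bash
python3 -m handwheel '0 0 0.0005 0 0 0; 0 0 0.0005 0 0 0'
python3 -m handwheel '0 0 0 0 0 0; 0 0 0 0 0 0; 0 0 0 0 0 0' 0.028 20
python3 -c "
from h import *
go([.5272,.0722,.079])"
```

```text
clock: 7.32
position: [0.536, 0.0989, 0.0895]
orientation: [-0.0, 0.122, 0.993, -0.001]
wrist_force: [1.0, -4.7, -2.7]
finger_gap: 0.0212
grip_force: 60.2
clock: 7.7
position: [0.5362, 0.1001, 0.0897]
orientation: [0.0, 0.122, 0.993, 0.0]
wrist_force: [-0.6, 0.5, -0.6]
finger_gap: 0.028
grip_force: 0.0
shift [ 0.002  -0.0292  0.0107] rot [0.0001 0.0001 0.0003] F [-0.5945  0.4589 -0.5538] Fcy 0.30165074106101447
```

```bash
python3 -m handwheel '0 0 0.002 0 0 0; 0 0 0.004 0 0 0; 0 0.001 0.004 0 0 0;0 0.002 0.004 0 0 0;0 0.0025 0.004 0 0 0'
python3 -m handwheel '0 0.0005 0 0 0 0;0 0.001 0 0 0 0;0 0.001 0 0 0 0'
python3 -c "
from h import *
go([.5272,.0722,.079])"
```

```text
clock: 8.32
position: [0.5363, 0.1014, 0.0853]
orientation: [-0.0, 0.122, 0.993, -0.001]
wrist_force: [-2.6, -8.0, -0.2]
finger_gap: 0.0279
grip_force: 4.3
clock: 8.7
position: [0.5366, 0.1022, 0.0853]
orientation: [-0.0, 0.122, 0.993, -0.001]
wrist_force: [-2.3, -7.4, -1.4]
finger_gap: 0.0283
grip_force: 4.0
shift [ 0.0019 -0.0313  0.0064] rot [-0.0028 -0.0005 -0.0007] F [-2.2562 -7.4365 -1.3817] Fcy -7.7612604703498524
```

```bash
python3 -m handwheel '0 0.0005 0 0 0 0;0 0.001 0 0 0 0;0 0.0015 0 0 0 0;0 0.0015 0 0 0 0' | grep -E 'pos|wrist'
python3 -c "
from h import *
go([.5272,.0722,.079])"
```

```text
position: [0.5369, 0.1036, 0.0853]
wrist_force: [-2.7, -10.0, -1.0]
shift [ 0.0018 -0.0328  0.0064] rot [-0.0029 -0.0005 -0.0007] F [-2.6806 -9.9999 -1.0025] Fcy -10.351249416680087
```

```bash
python3 -m handwheel '0 0.0005 0 0 0 0;0 0.001 0 0 0 0;0 0.001 0 0 0 0' | grep -E 'pos|wrist'
python3 -c "
from h import *
go([.5272,.0722,.079])"
```

```text
position: [0.5372, 0.1045, 0.0852]
wrist_force: [-0.9, -8.6, -1.4]
shift [ 0.0018 -0.0337  0.0063] rot [-0.003  -0.0007 -0.0008] F [-0.9493 -8.6241 -1.4498] Fcy -8.597979131466404
```

```bash
python3 -m handwheel '0 0.0005 0 0 0 0;0 0.001 0 0 0 0;0 0.001 0 0 0 0' | grep -E 'pos|wrist'
python3 -c "
from h import *
go([.5272,.0722,.079])"
```

```text
position: [0.5374, 0.1055, 0.0853]
wrist_force: [-2.2, -8.0, -1.3]
shift [ 0.0018 -0.0348  0.0064] rot [-0.0029 -0.0006 -0.0008] F [-2.2138 -8.0092 -1.3108] Fcy -8.306795706330591
```

```bash
python3 -m handwheel '0 0.0005 0 0 0 0;0 0.001 0 0 0 0;0 0.001 0 0 0 0' | grep -E 'pos|wrist'
python3 -c "
from h import *
go([.5272,.0722,.079])"
```

```text
position: [0.5376, 0.1063, 0.0852]
wrist_force: [-1.4, -9.1, -0.0]
shift [ 0.0018 -0.0356  0.0064] rot [-0.0032 -0.0006 -0.0009] F [-1.4041 -9.061  -0.0203] Fcy -9.131789570958505
```

```bash
python3 -m handwheel '0 0.0005 0 0 0 0;0 0.001 0 0 0 0;0 0.001 0 0 0 0' | grep -E 'pos|wrist'
python3 -c "
from h import *
go([.5272,.0722,.079])
p,s=dark('side',(300,160,345,215),arm.grab_frame('side'));print(p,s)"
```

```text
position: [0.5379, 0.1075, 0.0852]
wrist_force: [-1.4, -8.1, -1.3]
shift [ 0.0018 -0.0368  0.0063] rot [-0.0028 -0.0006 -0.0007] F [-1.438  -8.0766 -1.2702] Fcy -8.184738421360123
[323.6555 175.502 ] [  1   0  44  36 984]
```

```bash
python3 -m handwheel '0 0.0005 0 0 0 0;0 0.001 0 0 0 0;0 0.001 0 0 0 0' | grep -E 'pos|wrist'
python3 -c "
from h import *
go([.5272,.0722,.079])"
```

```text
position: [0.5381, 0.1085, 0.0852]
wrist_force: [-1.2, -8.0, -2.9]
shift [ 0.0018 -0.0379  0.0063] rot [-0.0027 -0.0007 -0.0007] F [-1.183  -8.0066 -2.888 ] Fcy -8.055279400872674
```

```bash
python3 -m handwheel '0 0.0005 0 0 0 0;0 0.001 0 0 0 0;0 0.001 0 0 0 0' | grep -E 'pos|wrist'
python3 -c "
from h import *
go([.5272,.0722,.079])"
```

```text
position: [0.5384, 0.1097, 0.085]
wrist_force: [-0.9, -5.4, -4.2]
shift [ 0.0018 -0.0391  0.0061] rot [-0.0023 -0.0009 -0.0006] F [-0.9171 -5.3502 -4.2325] Fcy -5.413269627062921
```

The push force fell and the knob now pulls down on the fingers, so the pin is entering the hole. I'll back the finger off to let it drop.

```bash
python3 -m handwheel '0 -0.001 0 0 0 0;0 -0.002 0 0 0 0;0 -0.002 0 0 0 0'
python3 -c "
from h import *
go([.5272,.0722,.079])
f=arm.grab_frame('side')[:,:,::-1][150:220,290:370];cv2.imwrite('pics/s2.png',cv2.resize(f,None,fx=8,fy=8,interpolation=cv2.INTER_CUBIC))
c=C['side']
for z in(.1,.108):
  q=c['intrinsics']@(c['R']@(np.array([.5272,.0722,z])+.036*cy)+c['t']);print((q[:2]/q[2]-[290,150])*8)"
```

```text
clock: 11.88
position: [0.5385, 0.1089, 0.0858]
orientation: [0.0, 0.122, 0.993, 0.0]
wrist_force: [0.8, -0.1, -0.2]
finger_gap: 0.0275
grip_force: 0.0
shift [ 0.0021 -0.0384  0.0068] rot [0.0005 0.0004 0.0003] F [ 0.7894 -0.1122 -0.1583] Fcy 0.08181029026875315
[268.2727 310.8699]
[268.8366 298.3323]
```

View pics/s2.png

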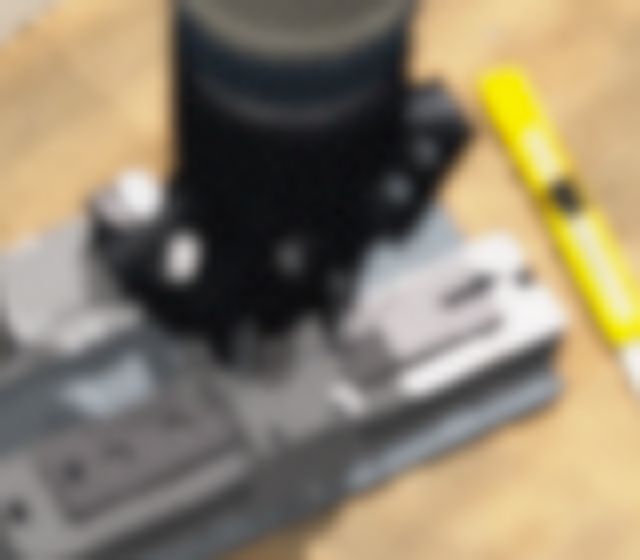

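```bash
python3 -m handwheel '0 0.001 0 0 0 0;0 0.002 0 0 0 0;0 0.0025 0 0 0 0;0 0.0025 0 0 0 0'|grep -E "pos|wrist"
python3 -c "
from h import *
go([.5272,.0722,.079])"
```

```text
position: [0.5387, 0.11, 0.0855]
wrist_force: [-0.9, -7.9, 0.7]
shift [ 0.002  -0.0395  0.0066] rot [-0.0027  0.     -0.0006] F [-0.9017 -7.918   0.6682] Fcy -7.901311994260554
```

```bash
python3 -m handwheel '0 0.0005 0 0 0 0;0 0.0006 0 0 0 0;0 0.0006 0 0 0 0'|grep -E "pos|wrist"
python3 -c "
from h import *
go([.5272,.0722,.079])"
```

```text
position: [0.5388, 0.1103, 0.0853]
wrist_force: [-0.3, -10.4, -1.2]
shift [ 0.002  -0.0398  0.0065] rot [-0.0031 -0.0002 -0.0008] F [ -0.3212 -10.3816  -1.207 ] Fcy -10.151707658136047
```

```bash
python3 -m handwheel '0 0.0004 0 0 0 0;0 0.0008 0 0 0 0;0 0.0008 0 0 0 0'|grep -E "pos|wrist"
python3 -c "
from h import *
go([.5272,.0722,.079])"
```

```text
position: [0.5392, 0.1125, 0.0855]
wrist_force: [-1.0, -3.9, -1.0]
shift [ 0.0019 -0.042   0.0065] rot [-0.0003 -0.0002  0.0002] F [-0.9976 -3.8835 -0.9517] Fcy -4.009492655398141
```

```bash
python3 -m handwheel '0 -0.0015 0 0 0 0;0 -0.0025 0 0 0 0;0 -0.0025 0 0 0 0'|grep -E "pos|wrist"
python3 -m handwheel '0 0 -0.03 0 0 0;0 0 -0.07 0 0 0;0 0 -0.12 0 0 0;-0.05 0.03 -0.12 0 0 0;-0.1 0.06 -0.12 0 0 0' |grep -E "pos|wrist"
python3 -m handwheel '0 0.06 0 0 0 0;0 0.12 0 0 0 0;0 0.18 0 0 0 0;0 0.18 0 0 0 0' |grep -E "pos|wrist"
python3 -c "
from h import *
for n in C: cv2.imwrite(f'pics/{n}3.png',arm.grab_frame(n)[:,:,::-1])
a=cv2.imread('pics/top3.png')[150:250,260:400];b=cv2.imread('pics/side3.png')[145:245,240:380]
cv2.imwrite('pics/c3.png',cv2.resize(np.vstack([a,b]),(420,600),interpolation=cv2.INTER_CUBIC))"
```

```text
position: [0.5388, 0.1102, 0.0857]
wrist_force: [-0.0, -0.3, 0.0]
position: [0.6518, 0.1447, 0.2075]
wrist_force: [-0.0, 0.1, 0.0]
position: [0.6934, 0.3234, 0.2033]
wrist_force: [-0.2, -0.0, -0.3]
```

View pics/c3.png

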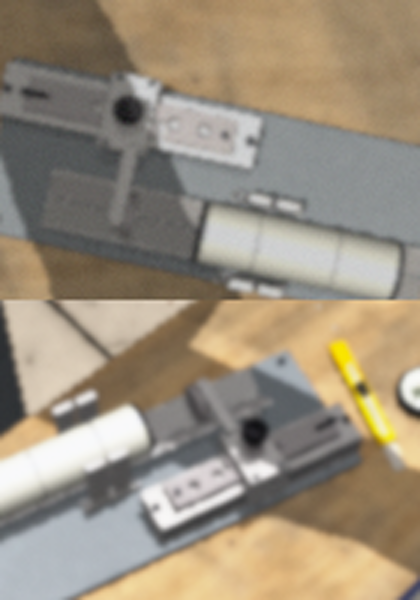

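The view is now clear. The knob is at crop (127,109) in the top half and (254,433) in the side half, and the liner and tools are undisturbed. Next I'll triangulate the knob height.

Run:
```python
from h import *
def cen(f,box,th):
    im=cv2.imread(f);x0,y0,x1,y1=box;g=cv2.resize(im[y0:y1,x0:x1].max(2),None,fx=8,fy=8,interpolation=cv2.INTER_CUBIC)
    k,l,s,c=cv2.connectedComponentsWithStats((g<th).astype(np.uint8))
    i=min(range(1,k),key=lambda i:np.hypot(*(c[i]-np.array(g.shape[::-1])/2)) if s[i,4]>400 else 9e9)
    return (c[i]+.5)/8-.5+[x0,y0],s[i,2:]/8
for th in(55,70,85):
    a0,s0=cen("pics/top0.png",(308,180,328,200),th);b0,q0=cen("pics/side0.png",(302,184,322,204),th)
    a3,s3=cen("pics/top3.png",(292,176,312,196),th);b3,q3=cen("pics/side3.png",(315,179,335,199),th)
    k0=tri(a0,b0);k3=tri(a3,b3);print(th,s0,q0,s3,q3,"k0",k0,"k3",k3,"dy",(k3-k0)@cy,"dx",(k3-k0)@cx,"dz",(k3-k0)[2])
```

```text
55 [0.5   0.375 1.125] [  6.375   9.375 347.5  ] [  8.      8.375 410.375] [  7.875   9.25  443.375] k0 [0.5249 0.0699 0.0985] k3 [0.5359 0.1102 0.0977] dy 0.041774707642588324 dx 0.0009016146224040096 dz -0.0007908689325637486
70 [  7.625   7.875 375.875] [  7.     10.875 446.125] [  9.125   9.25  525.25 ] [  8.75  10.25 556.25] k0 [0.5274 0.0723 0.0995] k3 [0.5361 0.1099 0.0981] dy 0.03857215203573136 dx -0.0006016675500664432 dz -0.001334465430522444
85 [  8.75    8.375 462.875] [  7.625  12.5   552.25 ] [ 10.     10.125 630.375] [  9.625  11.875 692.5  ] k0 [0.5274 0.0724 0.0998] k3 [0.5361 0.11   0.0979] dy 0.03855724683170453 dx -0.0006179794062722507 dz -0.0018325628558078372
```

The pin is home: the knob height is back to 98–100 mm and the slide is at about 38.5 mm. Next I'll go behind the liner tail with the fingers shut.

```bash
cat >> h.py <<'E'
O=np.array([.4726,.0394,0])
def W(x,y,z): return O+x*cx+y*cy+[0,0,z]
def cr(p): d=np.array(p)-O; return np.array([d@cx,d@cy,d[2]])
E
python3 -c "
from h import *
go(W(-.035,-.188,.15))
im=cv2.imread('pics/top3.png')
f=lambda x,y:(260+x/3,150+y/3)
for p in((203,232),(400,268)): print(cr(onz('top',f(*p),.06)))"
python3 -m handwheel '0 -0.05 0 0 0 0;0.03 -0.1 0 0 0 0;0.06 -0.15 0 0 0 0;0.09 -0.2 0 0 0 0;0.12 -0.25 0 0 0 0' 0 20 |grep -E "pos|wrist"
python3 -m handwheel '0.03 -0.05 0 0 0 0;0.06 -0.1 0 0 0 0;0.09 -0.15 0 0 0 0;0.1 -0.2 0 0 0 0;0.1 -0.2 0 0 0 0' |grep -E "pos|wrist"
python3 -c "
from h import *
go(W(-.035,-.188,.15))"
```

```text
shift [ 0.1824 -0.5129  0.0552] rot [-0.0007 -0.0008  0.0016] F [-0.187  -0.1367  0.0732] Fcy -0.17777038987641802
[-0.0363  0.0032  0.06  ]
[-0.0307 -0.1584  0.06  ]
position: [0.5147, 0.1028, 0.2062]
wrist_force: [0.8, -0.6, 0.5]
position: [0.3695, -0.0675, 0.2062]
wrist_force: [0.3, 0.5, 0.4]
shift [-0.0395 -0.059   0.0564] rot [-0.0008  0.0021 -0.007 ] F [0.2926 0.5446 0.3776] Fcy 0.5991318422791573
```

```bash
python3 -m handwheel '-0.0395 -0.04 0 0 0 0;-0.0395 -0.062 0.03 0 0 0;-0.0395 -0.062 0.08 0 0 0;-0.0395 -0.062 0.1 0 0 0;-0.0395 -0.062 0.1 0 0 0' |grep -E "pos|wrist|gap"
python3 -c "
from h import *
go(W(-.035,-.188,.042));print(cr(arm.get_obs()['position']))"
```

```text
position: [0.394, -0.1337, 0.1047]
wrist_force: [0.4, 0.5, 0.6]
finger_gap: 0.0005
shift [ 0.0004 -0.0011  0.0627] rot [ 0.0008 -0.0023 -0.0003] F [0.3938 0.455  0.6062] Fcy 0.5366907615245433
[-0.0345 -0.187   0.1047]
```

```bash
python3 -m handwheel '0 -0.001 0.02 0 0 0;0 -0.001 0.045 0 0 0;0 -0.001 0.0625 0 0 0;0 -0.001 0.0625 0 0 0' |grep -E "pos|wrist"
python3 -m handwheel '0 0.004 0 0 0 0;0 0.008 0 0 0 0;0 0.012 0 0 0 0;0 0.014 0 0 0 0;0 0.014 0 0 0 0' |grep -E "pos|wrist"
python3 -c "
from h import *
go(W(-.035,-.188,.042));print(cr(arm.get_obs()['position']))"
```

```text
position: [0.3947, -0.1352, 0.0435]
wrist_force: [-0.1, -0.3, 0.1]
position: [0.3981, -0.1216, 0.0432]
wrist_force: [0.2, 0.2, 0.0]
shift [ 0.0016 -0.0137  0.0012] rot [-0.      0.0001  0.0006] F [0.1789 0.2467 0.0426] Fcy 0.2826544369535119
[-0.0334 -0.1743  0.0432]
```

```bash
python3 -m handwheel '0 0.003 0 0 0 0;0 0.007 0 0 0 0;0 0.011 0 0 0 0;0 0.015 0 0 0 0;0 0.019 0 0 0 0' |grep -E "pos|wrist"
python3 -m handwheel '0 0.004 0 0 0 0;0 0.008 0 0 0 0;0 0.012 0 0 0 0;0 0.016 0 0 0 0;0 0.019 0 0 0 0' |grep -E "pos|wrist"
python3 - <<'E'
from h import *
go(W(-.035,-.188,.042));print(cr(arm.get_obs()['position']))
for n in C: cv2.imwrite(f'pics/{n}4.png',arm.grab_frame(n)[:,:,::-1])
a=cv2.imread('pics/top4.png')[150:250,260:400];b=cv2.imread('pics/side4.png')[145:245,240:380]
cv2.imwrite('pics/c4.png',cv2.resize(np.vstack([a,b]),(420,600),interpolation=cv2.INTER_CUBIC))
E
```

```text
position: [0.4027, -0.1032, 0.0431]
wrist_force: [-1.2, -4.2, -0.3]
position: [0.4073, -0.0847, 0.0431]
wrist_force: [-0.1, -4.2, -0.1]
shift [ 0.0016 -0.0518  0.0011] rot [-0.     -0.0001  0.0003] F [-0.1205 -4.1819 -0.1386] Fcy -4.087162987377011
[-0.0334 -0.1362  0.0431]
```

View pics/c4.png

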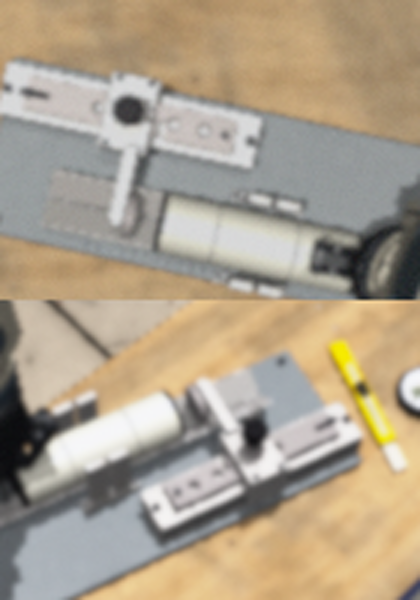

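The liner slides along straight. Its end is near (156,222) and the stop disc edge near (143,212), so the remaining gap is about 12–18 mm.

```bash
python3 -m handwheel '0 0.002 0 0 0 0;0 0.004 0 0 0 0;0 0.006 0 0 0 0;0 0.008 0 0 0 0;0 0.009 0 0 0 0' |grep -E "pos|wrist"
python3 -c "
from h import *
f=lambda x,y:(260+x/3,150+y/3)
print(cr(onz('top',f(156,222),.055)),cr(onz('top',f(143,215),.06)),cr(arm.get_obs()['position']))"
```

```text
position: [0.4094, -0.0761, 0.0431]
wrist_force: [-1.0, -3.4, 0.2]
[-0.0366  0.0419  0.055 ] [-0.0332  0.0534  0.06  ] [-0.0334 -0.1273  0.0431]
```

```bash
python3 -m handwheel '0 0.001 0 0 0 0;0 0.002 0 0 0 0;0 0.003 0 0 0 0;0 0.004 0 0 0 0;0 0.004 0 0 0 0' |grep -E "pos|wrist"
```

```text
position: [0.4104, -0.0722, 0.0431]
wrist_force: [-0.6, -2.1, 0.3]
```

```bash
python3 -m handwheel '0 0.0005 0 0 0 0;0 0.001 0 0 0 0;0 0.0015 0 0 0 0;0 0.002 0 0 0 0;0 0.002 0 0 0 0' |grep -E "pos|wrist"
```

```text
position: [0.4109, -0.0703, 0.0431]
wrist_force: [-0.2, -2.7, -0.2]
```

```bash
python3 -m handwheel '0 0.0005 0 0 0 0;0 0.001 0 0 0 0;0 0.001 0 0 0 0' |grep -E "pos|wrist"
```

```text
position: [0.4111, -0.0694, 0.0431]
wrist_force: [-1.3, -3.3, -0.3]
```

```bash
python3 -m handwheel '0 0.0005 0 0 0 0;0 0.001 0 0 0 0;0 0.001 0 0 0 0' |grep -E "pos|wrist"
```

```text
position: [0.4114, -0.0684, 0.0431]
wrist_force: [0.5, -4.1, 0.0]
```

```bash
python3 -m handwheel '0 0.0005 0 0 0 0;0 0.001 0 0 0 0;0 0.001 0 0 0 0' |grep -E "pos|wrist"
```

```text
position: [0.4116, -0.0675, 0.0431]
wrist_force: [-0.4, -3.4, -0.3]
```

Run:
```python
from h import *
for n in C: cv2.imwrite(f'pics/{n}5.png',arm.grab_frame(n)[:,:,::-1])
a=cv2.imread('pics/top5.png')[165:240,280:380];b=cv2.imread('pics/side5.png')[160:235,260:360]
cv2.imwrite('pics/c5.png',cv2.resize(np.hstack([a,b]),(800,300),interpolation=cv2.INTER_CUBIC))
print(cr(arm.get_obs()['position']))
```

```text
[-0.0334 -0.1184  0.0431]
```

View pics/c5.png

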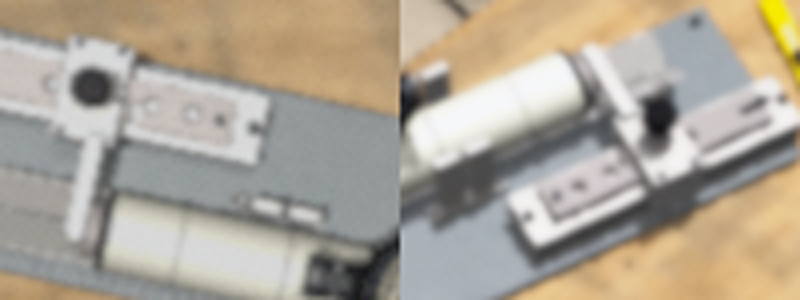

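The liner end is almost at the disc (top half, around (100,235)). I'll continue in 1 mm steps until the force rises.

```bash
python3 -m handwheel '0 0.0005 0 0 0 0;0 0.001 0 0 0 0;0 0.001 0 0 0 0' |grep -E "pos|wrist"
```

```text
position: [0.4118, -0.0665, 0.0431]
wrist_force: [0.1, -3.2, -0.3]
```

```bash
python3 -m handwheel '0 0.0005 0 0 0 0;0 0.0008 0 0 0 0;0 0.0008 0 0 0 0' |grep -E "pos|wrist"
```

```text
position: [0.412, -0.0657, 0.0431]
wrist_force: [-0.6, -2.9, -1.1]
```

```bash
python3 -m handwheel '0 0.0005 0 0 0 0;0 0.0008 0 0 0 0;0 0.0008 0 0 0 0' |grep -E "pos|wrist|clock"
```

```text
clock: 23.35
position: [0.4121, -0.0653, 0.0431]
wrist_force: [-1.8, -6.7, 0.0]
```

```bash
python3 -m handwheel '0 0.0005 0 0 0 0;0 0.0008 0 0 0 0;0 0.0008 0 0 0 0' |grep -E "pos|wrist|clock"
```

```text
clock: 23.72
position: [0.4123, -0.0646, 0.0431]
wrist_force: [-0.4, -6.4, 0.3]
```

```bash
python3 -m handwheel '0 0.0005 0 0 0 0;0 0.0008 0 0 0 0;0 0.0008 0 0 0 0' |grep -E "pos|wrist|clock"
```

```text
clock: 24.1
position: [0.4124, -0.0643, 0.0431]
wrist_force: [-2.7, -9.4, -0.3]
```

Contact is felt: the force rose from 3 to 6.7 and then 9.4 N. I'll withdraw, check and hand in.

```bash
python3 -m handwheel '0 -0.004 0 0 0 0;0 -0.012 0 0 0 0;0 -0.025 -0.01 0 0 0;0 -0.03 -0.06 0 0 0;0.02 -0.04 -0.11 0 0 0' |grep -E "pos|wrist"
python3 -m handwheel '0 -0.04 -0.02 0 0 0;0 -0.09 -0.04 0 0 0;0 -0.14 -0.04 0 0 0;0 -0.14 -0.04 0 0 0' |grep -E "pos|wrist"
python3 - <<'E'
from h import *
for n in C: cv2.imwrite(f'pics/{n}6.png',arm.grab_frame(n)[:,:,::-1])
a=cv2.imread('pics/top6.png')[155:255,220:430];b=cv2.imread('pics/side6.png')[160:235,260:360]
cv2.imwrite('pics/c6.png',np.vstack([cv2.resize(a,(630,300),interpolation=cv2.INTER_CUBIC),cv2.resize(b,(630,300),interpolation=cv2.INTER_CUBIC)]))
E
```

```text
position: [0.3836, -0.0983, 0.1549]
wrist_force: [0.6, -0.8, 0.2]
position: [0.3487, -0.2365, 0.1938]
wrist_force: [0.4, 0.6, -0.2]
```

View pics/c6.png

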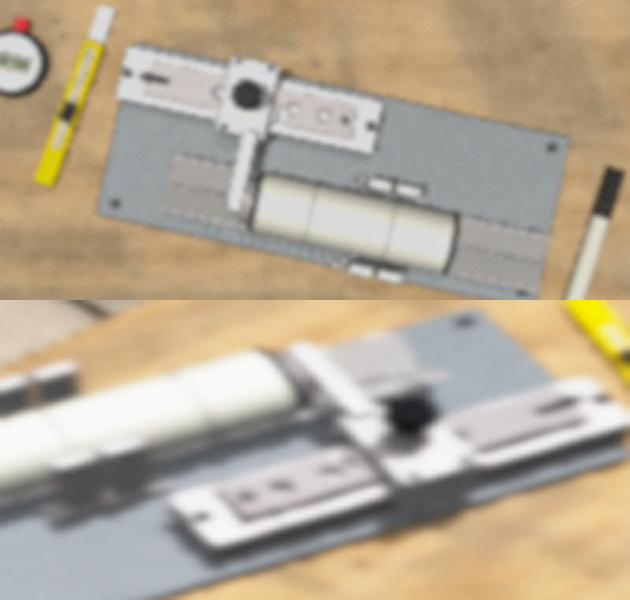

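The liner end (255,205) lies against the stop disc, the knob is at (247,95), the tools are undisturbed and the arm is clear.

```bash
python3 -c "
from h import *
a,_=dark('top',(292,176,312,196),cv2.imread('pics/top6.png'),75);b,_=dark('side',(315,179,335,199),cv2.imread('pics/side6.png'),75)
k=tri(a,b);print(k,cr(k)); 
if k[2]<.1035: print(arm.hand_in())"
```

```text
[0.5364 0.1101 0.0994] [0.0449 0.084  0.0994]
the job is handed in; nothing more can be done
None
```

The job is handed in: the stop is one hole further out at about 39 mm with the pin home (knob height 99 mm in the images), and the liner was pushed until it touched the stop (wrist force about 9 N), with the arm withdrawn and the tools left in place; the judge's verdict was not shown.

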